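# Set the paper trimmer's back gauge to the red mark from one side and drop its lock bar

### The arm

A 6-joint arm with a two-finger parallel gripper is mounted at the origin on the work surface. World frame = base frame: x ahead of the robot, y to its left, z up, the work surface at z = 0. Lengths are in m, angles in rad, forces in N, time in s.
With the tool pointing down it reaches from about 0.25 to 0.8 m from the base axis. Payload 8.5 kg.
Tool frame: the origin (TCP) lies at the very end of the fingers, on their centre line; the grasp point (between the pads) lies 19 mm behind it; z points along the fingers, y is the line along which they close (so a half turn about z gives the same grasp; the last joint's range is limited). The gripper opens to 85 mm and grips with 20 to 120 N. Pads are 22 mm wide; open, the fingers measure 114 mm over their backs; the gripper's body (76 mm by 85 mm) begins 54 mm behind the grasp point. The pads swing forward as they close: fully open they stand 13 mm farther back than shut.
Start: joints at [1.326, 0.238, -0.013, 1.319, 0, 1.571], TCP at [0.127, 0.509, 0.231] pointing down, gripper open.
Joint ranges: [-2.66, 2.66], [-1.03, 1.9], [-1.14, 1.46], [-1.82, 2.27], [-1.45, 1.34], [-3.14, 3.14]. Speed limits (rad/s): [2.22, 2.22, 2.79, 3.14, 3.14, 3.14].

### API

Orientations are given as a rotation vector (axis times angle).
In Python, from station import monitor, imaging, close_job gives the robot as it stands.
- The arm moves only by the shell command python3 -m handwheel 'ROWS' [FORCE]. ROWS is JSON, a list of rows, each a list of 3 entries, a list of its own where there are three numbers: the turn, a rotation vector about the tool's x, y, z in degrees, then the shift along the tool's x, y, z in m, then the finger opening in m, from 0 to 0.0854. A call has exactly 5 rows; each row is the pose to reach, as a shift and turn from the pose commanded when the call began, along the tool's axes at that moment; what a row does not reach only later rows make up. A row lasts 1/12 s, in which the tool goes at most 41.7 mm and 7.16 degrees, less where a joint would pass 70% of its speed; a pose out of reach is approached as far as the arm can. A call with a gripper value outside its range is refused whole. The fingers move at their own pace and stop on an object; FORCE is the grip in N (left out, the last holds). Time passes only in rows, so rows that repeat a pose let the fingers close, or fill a call up. It gives the time, the measured TCP pose, the force, the opening and the grip force at its end, in the units of the state.
- monitor.sense(): the state, without advancing time (a new reading comes with each control period).
- imaging.read_camera(name): name is "scene" or "top" or "wrist"; returns a dict with "pixels" (420x560x3 uint8, red, green, blue), "depth" (420x560 float32, m along the optical axis (not along the pixel's ray), 0 where there is no reading), "fx", "fy", "cx", "cy" (pixels), "k1" (the pictures are not rectified: a ray, as slopes to the right and down, at radius r is drawn at 1 + k1 r^2 times it, then the intrinsics apply), "R" (3x3) and "t" (3): a world point X has camera coordinates R X + t. Camera axes: x right, y down, z forward; pixel columns grow to the right and rows downward; lengths in m; the calibration is good to about 2 mm. A picture is of the moment at which its call begins.
- close_job(): hands the job in; it is judged then, once.
The state is a dict: "clock": time; "joint_pos": joint angles; "joint_velocities": joint speeds; "joint_efforts": joint torques, N m; "tool_pos": TCP position; "eef_rot": TCP orientation; "wrist_force": force on the tool from outside, world axes, zero at the start; "torque": the same for the moment, N m; "gripper_width": opening from 0.0 (shut) to 1.0 (fully open); "finger_force": force on a finger pad.
Only numpy, scipy, OpenCV 4.12 (cv2) and the standard library are available. Lean on these libraries where they do the work, as an engineer would, in place of code of your own. Each camera call takes 0.05 s, during which the arm holds its last target. There are 200 camera calls.

### The job

The trimmer's back-gauge fence stands past the red mark and its knob has slack: using only the knob, never pushing the fence, back the fence off to about a centimetre short of the mark (the side away from the cutter rail), then turn clockwise until its pointer is on the mark, leaving the slack taken up that way. Then lift the lock bar by its yellow handle from its park notches over the keeper teeth and let it down level into the lock notches, onto the gauge's tongue, the pointer staying on the mark. Leave the paperweight, pen, wooden block and pencil case where they are.

Things in the scene. Friction and masses are not known exactly. Their poses are not given: they have to be found in the camera images.
- trimmer: Paper trimmer fixed to the desk: white bed 270 (x) by 380 (y) mm, top 20 mm high. Origin at the centre of its underside; y points to the cutter rail (aluminium, orange head 62 mm high, along the +y edge), x away from the robot, z up; yawed up to 0.3 rad. Positions of other things are given in this frame, mm. A grey gearbox (106 by 80, top 48 high, centred at x 23, y -135) carries the knob.
- lock_notch (a point): Middle of the lock place: x 0, y 0, 33 mm high, axes as the trimmer's. Two dark steel keepers, 8 mm thick, at x -45 and 45, each have two open-topped notches 18 mm wide: lock notch at y 0 (floor 33 high) and park notch at y -45 (floor 50 high), a tooth 64 high between them, outer walls 58 high past the lock notch and 62 past the park notch.
- gauge: Sliding back gauge: aluminium fence 200 (x) by 18 by 20 mm, top 42 high, across the bed, with a steel tongue 24 mm wide, top 34.5 high, running in -y between the keepers and under the gearbox. Slides only along trimmer y (fence at y 55 to 120), driven by the knob; about 3 N friction, stays where left. Origin at x 0, on the fence's centre line, desk height. Not to be pushed by the gripper.
- fence_pointer (a point): Tip of the blue pointer (needle 3 mm wide, under a blue end block 18 mm wide) at the fence's far (+x) end, x 111, 34 mm high, axes as the trimmer's. Moves with the fence along trimmer y. Starts 10 to 41 mm past the mark, on the +y side.
- mark_tip (a point): Tip of the red mark's needle (3 mm wide, on a red block 18 by 16 by 16 mm fixed on the bed's far edge), x 113, y 74 to 90, 34 mm high, axes as the trimmer's. The pointer is on the mark when both have the same trimmer y.
- knob_grip (a point): On the knob's upright axis (x 36, y -135), 77 mm high. Black bar grip 44 long (this point's x) by 12 mm (y), 53 to 89 high, on a 48 mm disc; white line at its +x end. Stands at any angle, turns about 0.08 N m. Clockwise from above drives the fence to +y (cutter rail) 24 mm per rad, anticlockwise to -y; on reversing, the first 0.35 rad are slack: the fence stays still.
- knob (a joint): Where the knob stands within its slack, rad, 0 to 0.35: 0.35 = taken up clockwise (driving the fence towards the cutter rail), 0 = taken up anticlockwise. It is not the knob's angle.
- bar_grip (a point): Middle of the yellow handle of the loose steel lock bar (0.14 to 0.24 kg). Bar 130 (this point's x) by 12 by 12 mm; upright handle at its middle 30 (x) by 12 (y) by 30 mm high. This point is 15 mm above the bar's top, 27 above its underside. Starts parked, parallel to trimmer x, point at x 0, y -45, 77 high; in the lock notches on the tongue it is at x 0, y 0, 61.5 high.
- paperweight: Green glass dome paperweight, 72 mm diameter, 40 mm high, beyond the trimmer. Origin at the centre of its underside. Leave alone.
- pen: Black ballpoint pen, 143 mm long, 10 mm thick, lying along its x, left of the trimmer (+y). Origin under its middle. Leave alone.
- wood_block: Wooden cube, 45 mm, right of the trimmer. Origin at the centre of its underside. Leave alone.
- pencil_case: Slim blue pencil case, 200 (x) by 60 by 26 mm, right of the trimmer (-y). Origin at the centre of its underside. Leave alone.
Things that resemble listed ones, but are neither listed nor needed, are in the scene too. Of the things shaped like the part that bears bar_grip, the bare steel one is meant.

How it is judged:
By the outcome, as a careful person would: the job done as asked, in the order asked, and still so for the second after the job is handed in, with the robot touching nothing.
It also fails if it takes over 67 s, if anything falls off the work surface, if the arm or the gripper's body presses on something with over 40 N, if the wrist force passes 120 N, or if a joint passes its speed limit or range.

## Working session

There is one attempt and no reset: what is moved stays moved. The work goes in short steps, Python scripts to look and compute and a shell command to move; the robot and the scene stay as the last step left them, time stands still between calls to the robot, and variables do not carry over. Pictures are saved under pics/ and viewed, at most 10 in all, crops included, and the job is handed in when it is done.

```bash
mkdir -p pics; ls; cat > h.py <<'E'
import numpy as np, cv2
from scipy.spatial.transform import Rotation as Ro
from station import monitor, imaging, close_job
def cam(n):
    c=imaging.read_camera(n); return c
def save(c,f,crop=None,s=1):
    p=c["pixels"][...,::-1]
    if crop: p=p[crop[1]:crop[3],crop[0]:crop[2]]
    if s!=1: p=cv2.resize(p,None,fx=s,fy=s,interpolation=cv2.INTER_CUBIC)
    cv2.imwrite("pics/"+f,p)
def K(c): return np.array([[c["fx"],0,c["cx"]],[0,c["fy"],c["cy"]],[0,0,1]]),np.array([c["k1"],0,0,0,0.])
def slopes(c,uv):
    k,d=K(c); return cv2.undistortPoints(np.array(uv,float).reshape(-1,1,2),k,d).reshape(-1,2)
def at_z(c,uv,z):
    s=slopes(c,uv); R=np.array(c["R"]);t=np.array(c["t"]); o=-R.T@t
    d=np.c_[s,np.ones(len(s))]@R; z=np.broadcast_to(z,len(s))
    return o+d*((z-o[2])/d[:,2])[:,None]
def proj(c,X):
    k,d=K(c); return cv2.projectPoints(np.array(X,float).reshape(-1,1,3),cv2.Rodrigues(np.array(c["R"]))[0],np.array(c["t"],float),k,d)[0].reshape(-1,2)
def cloud(c):
    h,w=c["depth"].shape; u,v=np.meshgrid(np.arange(w),np.arange(h))
    s=slopes(c,np.c_[u.ravel(),v.ravel()]); z=c["depth"].ravel()[:,None]
    return ((np.c_[s,np.ones(len(s))]*z-np.array(c["t"]))@np.array(c["R"])).reshape(h,w,3)
E
python3 - <<'E'
from h import *
a=cam("top"); b=cam("scene")
im=np.vstack([a["pixels"],b["pixels"]])
save(a,"top1.png",None,1.4); save(b,"scene1.png",None,1.4)
print(monitor.sense()); print(a["fx"],a["k1"],a["R"],a["t"])
E
```

```text
pics
{'clock': 0.1, 'joint_pos': array([ 1.32602303e+00,  2.38778748e-01, -1.41576120e-02,  1.31920229e+00,
        2.41608297e-05,  1.57076715e+00]), 'joint_velocities': array([ 4.42583957e-04, -1.74978871e-03,  1.15457705e-03, -1.23883756e-03,
       -2.18702317e-04, -6.50284010e-05]), 'joint_efforts': array([ 5.58149732e-04, -5.39721322e+01,  3.46997881e+01,  1.33930397e-02,
       -3.41291786e-05, -5.65102781e-06]), 'tool_pos': array([0.12713054, 0.50899696, 0.23071631]), 'eef_rot': array([-3.83461392e-01, -3.11791228e+00,  2.08798262e-03]), 'wrist_force': array([ 0.47202752, -1.11610894, -0.11265795]), 'torque': array([-0.02361149,  0.0028426 ,  0.00756004]), 'finger_force': 0.0, 'gripper_width': 1.0000619938405186}
386.01228580317166 -0.052231709611377686 [[-0.00492768 -0.99992781  0.01095869]
 [-0.98768853  0.00315328 -0.15640151]
 [ 0.15635567 -0.01159447 -0.98763276]] [-0.0121099   0.65319201  1.07351498]
```

View pics/top1.png

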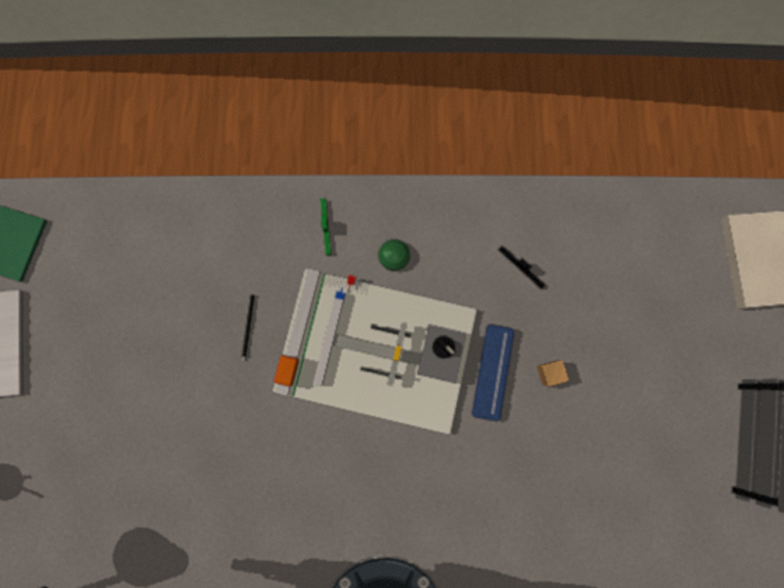

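View pics/scene1.png

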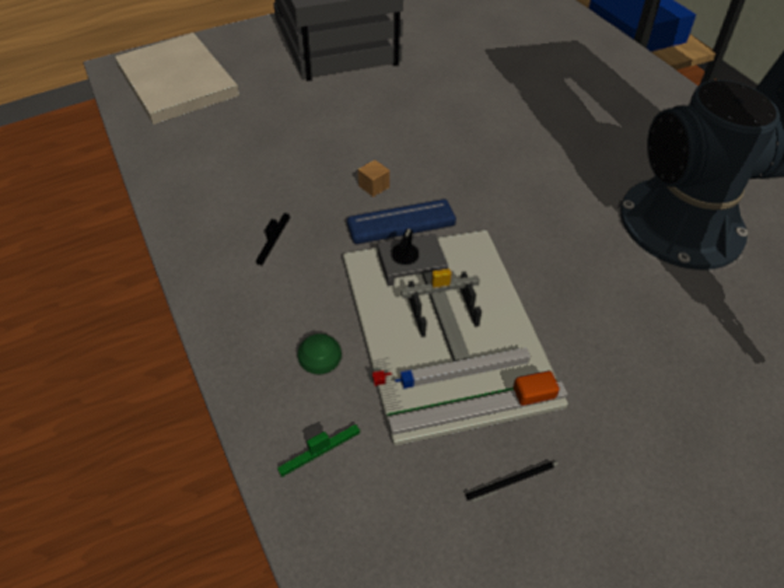

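The top view shows the trimmer with its knob at (444,347), yellow handle at (397,353), red mark at (351,280) and blue pointer block at (340,295). The rail is on the left. The scene view agrees: the steel bar is parked, with a green decoy bar to the left of the trimmer and a black one beyond it.

```bash
python3 - <<'E'
from h import *
from scipy.optimize import least_squares
a=cam("top"); P=cloud(a); px=a["pixels"].astype(int)
hsv=cv2.cvtColor(a["pixels"],cv2.COLOR_RGB2HSV).astype(int)
H,S,V=hsv[...,0],hsv[...,1],hsv[...,2]
vv,uu=np.mgrid[:420,:560]
box=(uu>185)&(uu<350)&(vv>185)&(vv<315)
def cen(m):
    n,l,st,ce=cv2.connectedComponentsWithStats((m&box).astype(np.uint8)); i=1+np.argmax(st[1:,4]); return ce[i],st[i,4],np.median(P[l==i],0)
f={}
for n,m in dict(yellow=(H>18)&(H<30)&(S>150)&(V>90),red=((H<5)|(H>175))&(S>150),blue=(H>105)&(H<130)&(S>150)&(uu<300),knob=(V<40)&(uu>305)&(uu<328)).items():
    f[n]=cen(m); print(n,f[n])
bed=box&(P[...,2]>.012)&(P[...,2]<.028)&(S<60)&(V>120)
xy=P[bed][:,:2].astype(np.float32); r=cv2.minAreaRect(xy); print(bed.sum(),r)
# fit
py,pk=at_z(a,[f["yellow"][0]],.088)[0],at_z(a,[f["knob"][0]],.07)[0]
d=pk-py; yaw=np.arctan2(d[1],d[0])-np.arctan2(-90,36)
print(py,pk,np.hypot(*d[:2]),"yaw",yaw)
s=monitor.sense(); print(s["tool_pos"])
w=cam("wrist"); print(w["R"],w["t"],w["fx"])
E
```

```text
yellow (array([283.39473684, 252.05263158]), np.int32(38), array([ 0.53670283, -0.02674186,  0.09295059]))
red (array([250.5, 199.5]), np.int32(28), array([0.69500344, 0.06731346, 0.03807915]))
blue (array([242.55555556, 210.61111111]), np.int32(18), array([0.66036654, 0.09030516, 0.04131314]))
knob (array([316.14110429, 247.34969325]), np.int32(163), array([ 0.55264359, -0.12114672,  0.05604775]))
7039 ((0.5483296513557434, 0.015793025493621826), (0.3803560733795166, 0.2704308331012726), 76.46073913574219)
[ 0.53685496 -0.02790885  0.088     ] [ 0.55067861 -0.12117646  0.07      ] 0.09428647894247362 yaw -0.233362710997
[0.12717458 0.50903343 0.2308103 ]
[[ 0.24179179  0.97032691 -0.001553  ]
 [ 0.92664673 -0.23043191  0.29703026]
 [ 0.28785859 -0.07325856 -0.9548668 ]] [-0.52389673 -0.03908757  0.37930703] 365.97151737470654
```

```bash

python3 -m handwheel '[[[0,0,0],[-0.028,-0.022,0],0.06],[[0,0,0],[-0.055,-0.044,0],0.06],[[0,0,0],[-0.083,-0.066,0],0.06],[[0,0,0],[-0.11,-0.088,0],0.06],[[0,0,0],[-0.137,-0.109,0],0.06]]'
python3 -m handwheel '[[[0,0,0],[-0.028,-0.022,0],0.06],[[0,0,0],[-0.055,-0.044,0],0.06],[[0,0,0],[-0.083,-0.066,0],0.06],[[0,0,0],[-0.11,-0.088,0],0.06],[[0,0,0],[-0.137,-0.109,0],0.06]]'
python3 -m handwheel '[[[0,0,0],[-0.028,-0.022,0],0.06],[[0,0,0],[-0.055,-0.044,0],0.06],[[0,0,0],[-0.083,-0.066,0],0.06],[[0,0,0],[-0.11,-0.088,0],0.06],[[0,0,0],[-0.137,-0.109,0],0.06]]'
python3 -m handwheel '[[[0,0,0],[-0.028,-0.022,0],0.06],[[0,0,0],[-0.055,-0.044,0],0.06],[[0,0,0],[-0.083,-0.066,0],0.06],[[0,0,0],[-0.11,-0.088,0],0.06],[[0,0,0],[-0.137,-0.109,0],0.06]]'
python3 - <<'E'
from h import *
s=monitor.sense(); print(s["clock"],s["tool_pos"],s["eef_rot"],s["joint_pos"])
w=cam("wrist"); save(w,"w1.png",None,1.4)
T=np.array([.5483,.0158,0]);y=-.236;R=Ro.from_euler("z",y).as_matrix()
for n,p in dict(knobtop=(36,-135,89),hand=(0,-45,92),mark=(113,82,34)).items(): print(n,proj(w,[T+R@np.array(p)/1e3])*1.4)
E
```

```text
clock: 0.62
tool_pos: [0.2342, 0.3688, 0.2312]
eef_rot: [-0.383, -3.118, 0.0]
wrist_force: [0.2, -0.1, 1.2]
gripper_width: 0.699
finger_force: 0.0
clock: 1.03
tool_pos: [0.3408, 0.2297, 0.2314]
eef_rot: [0.383, 3.118, 0.0]
wrist_force: [0.3, 0.2, 0.4]
gripper_width: 0.707
finger_force: 0.0
clock: 1.45
tool_pos: [0.4474, 0.0907, 0.2314]
eef_rot: [0.384, 3.118, -0.0]
wrist_force: [0.6, 1.3, 0.6]
gripper_width: 0.704
finger_force: 0.0
clock: 1.87
tool_pos: [0.5539, -0.0483, 0.2312]
eef_rot: [-0.384, -3.118, 0.0]
wrist_force: [1.0, 0.7, -0.5]
gripper_width: 0.706
finger_force: 0.0
1.8667 [ 0.55390208 -0.04832497  0.23115124] [-3.84209588e-01 -3.11778521e+00  1.09320693e-04] [-8.69902633e-02  2.91923034e-01  6.05210812e-02  1.33961998e+00
 -6.16047317e-05  1.58236545e-01]
knobtop [[263.90985463 293.8299055 ]]
hand [[418.51548755 232.67304778]]
mark [[584.85702201 367.86454354]]
```

View pics/w1.png

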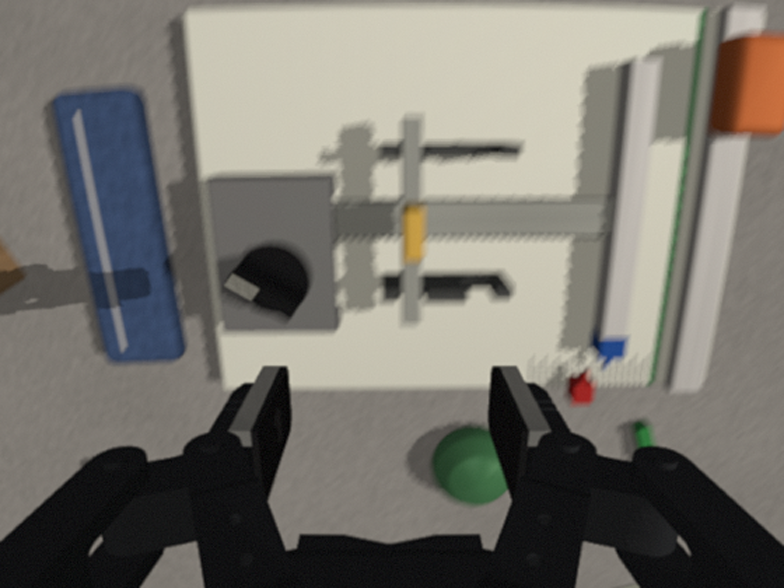

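The wrist view shows the knob at about (268,285) with its white line running from (260,297) to (228,282). The handle is at (414,233), the blue pointer tip at (607,365) and the red mark tip at (583,373).

```bash
cat >> h.py <<'E'
T0=np.array([.5483,.0158,0]);YAW=-.236
def trim(X): return ((np.atleast_2d(X)-T0)@Ro.from_euler("z",YAW).as_matrix())*1e3
def world(p): return T0+Ro.from_euler("z",YAW).apply(np.array(p)/1e3)
def mark(w):
    "trimmer coords of red / blue pixels at z=34, from needle-ish columns"
    hsv=cv2.cvtColor(w["pixels"],cv2.COLOR_RGB2HSV).astype(int);H,S,V=hsv[...,0],hsv[...,1],hsv[...,2]
    out={}
    for n,m in dict(red=((H<6)|(H>174))&(S>110)&(V>50),blue=(H>105)&(H<130)&(S>110)&(V>50)).items():
        v,u=np.nonzero(m); q=trim(at_z(w,np.c_[u,v],.034)); k=(abs(q[:,0]-113)<35)&(q[:,1]>40)&(q[:,1]<150); q=q[k]
        out[n]=q
    return out
E
python3 - <<'E'
from h import *
w=cam("wrist"); hsv=cv2.cvtColor(w["pixels"],cv2.COLOR_RGB2HSV).astype(int)
vv,uu=np.mgrid[:420,:560]
m=(hsv[...,2]>105)&(uu>158)&(uu<190)&(vv>192)&(vv<216)
v,u=np.nonzero(m); q=at_z(w,np.c_[u,v],.089); print(len(q)); r=cv2.minAreaRect(trim(q)[:,:2].astype(np.float32)); print(r, trim(q).mean(0))
bp=cv2.boxPoints(r); print(bp)
c=trim(q).mean(0); print("angle from axis deg",np.degrees(np.arctan2(c[1]+135,c[0]-36)))
for n,q in mark(w).items():
    print(n,len(q)); 
    for x in np.arange(90,140,2):
        k=abs(q[:,0]-x)<1
        if k.any(): print(x,k.sum(),q[k,1].min().round(1),q[k,1].max().round(1))
p=w["pixels"][...,::-1]
A=cv2.resize(p[165:240,140:240],None,fx=4,fy=4,interpolation=cv2.INTER_CUBIC);A=np.clip(A.astype(float)*2,0,255).astype(np.uint8)
B=cv2.resize(p[225:300,380:480],None,fx=4,fy=4,interpolation=cv2.INTER_CUBIC)
cv2.imwrite("pics/c1.png",np.hstack([A,B]))
E
```

```text
227
((35.32621765136719, -150.35691833496094), (25.102252960205078, 18.808124542236328), 89.3404769897461) [  36.86062107 -151.26423211   89.        ]
[[  25.778309 -162.79897 ]
 [  44.585186 -163.01546 ]
 [  44.874126 -137.91487 ]
 [  26.06725  -137.69838 ]]
angle from axis deg -86.97102148253019
red 366
112 2 84.2 85.2
114 8 83.3 86.6
116 15 73.2 86.7
118 19 72.2 87.0
120 33 72.4 89.4
122 37 72.6 91.8
124 28 72.9 91.9
126 29 73.1 92.2
128 38 73.2 92.5
130 39 72.4 92.6
132 24 72.7 92.9
134 32 75.1 92.2
136 32 76.3 92.5
138 19 77.6 92.6
blue 355
90 50 86.7 111.7
92 49 86.9 111.9
94 39 87.2 111.1
96 31 89.5 111.4
98 40 91.7 111.7
100 37 93.0 111.9
102 21 94.4 111.2
104 5 98.8 100.9
106 3 98.1 100.2
108 6 98.2 100.5
110 2 99.6 100.6
```

View pics/c1.png

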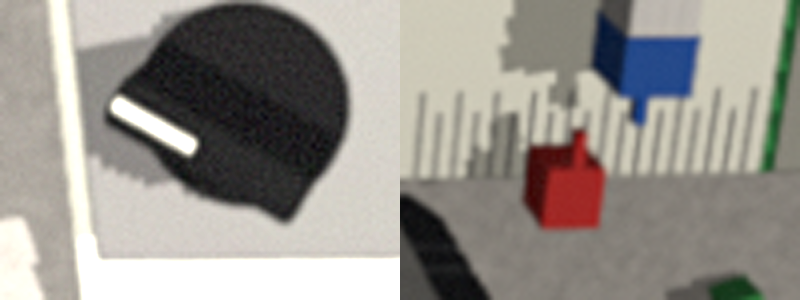

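The crop shows the knob's white line from (115,103) to (195,150). On the right, the red tip is at (580,130) and the blue tip at (638,120), so the pointer is about 15 mm past the mark.

```bash
python3 - <<'E'
from h import *
w=cam("wrist")
f=lambda x,y:(140+x/4-.4,165+y/4-.4)
for n,p,z in [("top",(204,154),.089),("disc",(243,109),.053),("l1",(115,103),.089),("l2",(195,150),.089)]:
    q=at_z(w,[f(*p)],z); print(n,q[0].round(4),trim(q)[0].round(1))
P=cloud(w); hsv=cv2.cvtColor(w["pixels"],cv2.COLOR_RGB2HSV).astype(int)
t=trim(P.reshape(-1,3)); m=(t[:,2]>83)&(t[:,2]<96)&(abs(t[:,1]+135)<40)&(abs(t[:,0]-36)<40)
print("knob top cloud",m.sum(),t[m].mean(0),P.reshape(-1,3)[m].mean(0),cv2.minAreaRect(t[m][:,:2].astype(np.float32)))
m=(t[:,2]>84)&(t[:,2]<98)&(abs(t[:,1]+45)<30)&(abs(t[:,0])<40)
print("handle top",m.sum(),t[m].mean(0),cv2.minAreaRect(t[m][:,:2].astype(np.float32)))
m=(t[:,2]>15)&(t[:,2]<25)&(P.reshape(-1,3)[:,1]<.2); k=m&(hsv[...,2].ravel()>120)&(hsv[...,1].ravel()<60); print(cv2.minAreaRect(t[k][:,:2].astype(np.float32)))
E
```

```text
top [ 0.548 -0.122  0.089] [  31.9 -134.    89. ]
disc [ 0.5484 -0.1214  0.053 ] [  32.1 -133.4   53. ]
l1 [ 0.5333 -0.1361  0.089 ] [  20.9 -151.2   89. ]
l2 [ 0.5467 -0.1235  0.089 ] [  31.  -135.8   89. ]
knob top cloud 818 [  33.91226244 -134.73693044   88.00294694] [ 0.54976868 -0.12313137  0.08800295] ((34.59626388549805, -135.24700927734375), (44.11452102661133, 12.392783164978027), 58.48740768432617)
handle top 567 [ -1.6240897  -46.22587132  91.22592453] ((-1.035008430480957, -45.912078857421875), (11.66612720489502, 29.176593780517578), 89.84549713134766)
((-0.9684906005859375, -39.77113342285156), (458.69775390625, 269.675537109375), 89.92009735107422)
```

```bash

python3 -m handwheel '[[[0,0,-7],[-0.003,-0.015,0.01],0.06],[[0,0,-14],[-0.006,-0.03,0.02],0.06],[[0,0,-21],[-0.009,-0.045,0.03],0.06],[[0,0,-28],[-0.012,-0.06,0.04],0.06],[[0,0,-35],[-0.015,-0.074,0.05],0.06]]' | tail -6
python3 -m handwheel '[[[0,0,-6],[0,0,0.01],0.06],[[0,0,-12],[0,0,0.02],0.06],[[0,0,-18],[0,0,0.03],0.06],[[0,0,-24],[0,0,0.045],0.06],[[0,0,-24],[0,0,0.06],0.06]]' |tail -6
python3 - <<'E'
from h import *
s=monitor.sense(); R=Ro.from_rotvec(s["eef_rot"]).as_matrix()
print(s["tool_pos"],trim(s["tool_pos"]),np.degrees(np.arctan2(R[1,1],R[0,1])-YAW),s["joint_pos"][5],s["wrist_force"])
w=cam("wrist"); P=cloud(w); t=trim(P.reshape(-1,3)); m=(t[:,2]>83)&(t[:,2]<96)&(abs(t[:,1]+135)<30)&(abs(t[:,0]-36)<30)
print(m.sum(),t[m].mean(0),cv2.minAreaRect(t[m][:,:2].astype(np.float32)))
m=(t[:,2]>15)&(t[:,2]<25)
E
```

```text
clock: 2.43
tool_pos: [0.5491, -0.1216, 0.181]
eef_rot: [0.583, -3.087, -0.0]
wrist_force: [-0.4, 0.4, 0.1]
gripper_width: 0.699
finger_force: 0.0
clock: 2.85
tool_pos: [0.5495, -0.121, 0.1212]
eef_rot: [-1.212, 2.898, -0.0]
wrist_force: [0.0, 0.4, 0.9]
gripper_width: 0.703
finger_force: 0.0
[ 0.54945255 -0.12095479  0.12116018] [[  33.09597076 -132.69459881  121.16018428]] 148.92365190127384 -1.0091680276972956 [0.00945067 0.43497513 0.85529807]
1831 [  34.13241875 -137.64336878   88.21302529] ((34.85222625732422, -136.27963256835938), (43.8691520690918, 11.811418533325195), 58.227455139160156)
```

```bash

python3 -m handwheel '[[[0,0,0.7],[0.001,-0.0016,0.012],0.06],[[0,0,0.7],[0.0019,-0.0032,0.025],0.06],[[0,0,0.7],[0.0019,-0.0032,0.04],0.06],[[0,0,0.7],[0.0019,-0.0032,0.053],0.06],[[0,0,0.7],[0.0019,-0.0032,0.061],0.06]]' | tail -6
python3 -m handwheel '[[[0,0,0],[0,0,0],0.03],[[0,0,0],[0,0,0],0.02],[[0,0,0],[0,0,0],0.005],[[0,0,0],[0,0,0],0.005],[[0,0,0],[0,0,0],0.005]]' 40 |tail -6
python3 -m handwheel '[[[0,0,0],[0,0,0],0.005],[[0,0,0],[0,0,0],0.005],[[0,0,0],[0,0,0],0.005],[[0,0,0],[0,0,0],0.005],[[0,0,0],[0,0,0],0.005]]' 40 |tail -6
python3 - <<'E'
from h import *
s=monitor.sense(); R=Ro.from_rotvec(s["eef_rot"]).as_matrix()
print(trim(s["tool_pos"]),np.degrees(np.arctan2(R[1,1],R[0,1])-YAW),s["joint_pos"][5],"F tool",R.T@s["wrist_force"],"M",R.T@s["torque"])
E
```

```text
clock: 3.32
tool_pos: [0.5498, -0.1246, 0.0595]
eef_rot: [1.183, -2.909, -0.001]
wrist_force: [-0.9, 0.3, -0.1]
gripper_width: 0.704
finger_force: 0.0
clock: 3.73
tool_pos: [0.5506, -0.1248, 0.0614]
eef_rot: [-1.184, 2.909, 0.002]
wrist_force: [-3.2, 2.6, 6.1]
gripper_width: 0.13
finger_force: 41.7
clock: 4.15
tool_pos: [0.5506, -0.1248, 0.0615]
eef_rot: [-1.184, 2.909, 0.001]
wrist_force: [-2.8, 3.6, 6.2]
gripper_width: 0.133
finger_force: 41.8
[[  35.10959111 -136.21034197   61.45129847]] 147.81462863481713 -0.9967016527876984 F tool [-0.53171503  4.56349652 -6.16596206] M [-1.14161304 -0.11961659 -0.02843664]
```

```bash
cat > m.py <<'E'
from h import *
def tips(c):
    o=mark(c); r={}
    q=o["red"]; k=q[:,0]<np.percentile(q[:,0],1)+5; 
    for n,q in o.items(): r[n]=(len(q),q.mean(0).round(1),q[:,1].min().round(1),q[:,1].max().round(1))
    return r
s=monitor.sense(); R=Ro.from_rotvec(s["eef_rot"]).as_matrix()
print(s["clock"],trim(s["tool_pos"]).round(1),"ang",np.degrees(np.arctan2(R[1,1],R[0,1])-YAW).round(1),"j6",s["joint_pos"][5].round(3),"F",(R.T@s["wrist_force"]).round(1),"M",(R.T@s["torque"]).round(2))
for n in ("scene","top"): print(n,tips(cam(n)))
E
python3 m.py
python3 -m handwheel '[[[0,0,-6],[0,0,0],0.005],[[0,0,-12],[0,0,0],0.005],[[0,0,-18],[0,0,0],0.005],[[0,0,-24],[0,0,0],0.005],[[0,0,-30],[0,0,0],0.005]]' | tail -4
python3 -m handwheel '[[[0,0,-6],[0,0,0],0.005],[[0,0,-12],[0,0,0],0.005],[[0,0,-18],[0,0,0],0.005],[[0,0,-24],[0,0,0],0.005],[[0,0,-30],[0,0,0],0.005]]' | tail -4
python3 m.py
```

```text
4.15 [[  35.1 -136.2   61.5]] ang 147.8 j6 -0.997 F [-0.5  4.6 -6.2] M [-1.14 -0.12 -0.03]
scene {'red': (99, array([131.7,  88.2,  34. ]), np.float64(75.8), np.float64(101.4)), 'blue': (96, array([ 92.8, 100.2,  34. ]), np.float64(86.3), np.float64(114.1))}
top {'red': (38, array([131.5,  85.2,  34. ]), np.float64(76.6), np.float64(93.2)), 'blue': (25, array([ 93.7, 100. ,  34. ]), np.float64(91.7), np.float64(108.3))}
eef_rot: [-1.902, 2.498, 0.0]
wrist_force: [-1.9, 3.7, 5.2]
gripper_width: 0.132
finger_force: 41.7
eef_rot: [-2.484, 1.92, -0.0]
wrist_force: [-0.3, 4.0, 4.2]
gripper_width: 0.128
finger_force: 41.6
5.0833 [[  35.6 -136.    61.5]] ang -151.9 j6 -2.049 F [-3.9 -0.7 -4.2] M [ 0.11 -1.02  0.03]
scene {'red': (100, array([131.6,  88.2,  34. ]), np.float64(75.8), np.float64(101.4)), 'blue': (94, array([92.9, 81.1, 34. ]), np.float64(67.0), np.float64(95.5))}
top {'red': (37, array([131.7,  85.1,  34. ]), np.float64(76.6), np.float64(93.2)), 'blue': (24, array([93.8, 80.5, 34. ]), np.float64(73.0), np.float64(88.1))}
```

```bash

python3 -m handwheel '[[[0,0,-4],[0,0,0],0.005],[[0,0,-8],[0,0,0],0.005],[[0,0,-13.5],[0,0,0],0.005],[[0,0,-13.5],[0,0,0],0.005],[[0,0,-13.5],[0,0,0],0.005]]' | tail -4
python3 m.py
python3 -m handwheel '[[[0,0,6],[0,0,0],0.005],[[0,0,12],[0,0,0],0.005],[[0,0,18],[0,0,0],0.005],[[0,0,24],[0,0,0],0.005],[[0,0,30],[0,0,0],0.005]]' | tail -4
python3 -m handwheel '[[[0,0,4],[0,0,0],0.005],[[0,0,7],[0,0,0],0.005],[[0,0,7],[0,0,0],0.005],[[0,0,7],[0,0,0],0.005],[[0,0,7],[0,0,0],0.005]]' | tail -4
python3 m.py
```

```text
eef_rot: [-2.687, 1.625, -0.001]
wrist_force: [-1.1, 5.7, 7.0]
gripper_width: 0.127
finger_force: 41.8
5.6 [[  35.8 -136.    61.4]] ang -138.8 j6 -2.277 F [-5.6 -1.7 -7. ] M [ 0.43 -1.27  0.02]
scene {'red': (99, array([131.7,  88.2,  34. ]), np.float64(75.8), np.float64(101.4)), 'blue': (97, array([92.8, 75.2, 34. ]), np.float64(61.0), np.float64(89.2))}
top {'red': (36, array([131.8,  85.3,  34. ]), np.float64(77.3), np.float64(93.2)), 'blue': (24, array([93.2, 74.3, 34. ]), np.float64(66.5), np.float64(83.0))}
eef_rot: [-2.168, 2.271, -0.0]
wrist_force: [-1.9, 3.7, 7.2]
gripper_width: 0.132
finger_force: 41.9
eef_rot: [-2.032, 2.394, 0.0]
wrist_force: [-3.2, 4.3, 8.1]
gripper_width: 0.128
finger_force: 41.9
6.5333 [[  35.5 -136.2   61.4]] ang 184.2 j6 -1.631 F [-3.7  3.8 -8.1] M [-0.58 -0.95  0.03]
scene {'red': (99, array([131.7,  88.2,  34. ]), np.float64(75.8), np.float64(101.4)), 'blue': (97, array([93.1, 82.8, 34. ]), np.float64(68.6), np.float64(97.0))}
top {'red': (37, array([131.6,  85.4,  34. ]), np.float64(77.3), np.float64(93.2)), 'blue': (24, array([93.9, 82.3, 34. ]), np.float64(74.4), np.float64(90.2))}
```

```bash

python3 -m handwheel '[[[0,0,3],[0,0,0],0.005],[[0,0,5],[0,0,0],0.005],[[0,0,5],[0,0,0],0.005],[[0,0,5],[0,0,0],0.005],[[0,0,5],[0,0,0],0.005]]' | tail -4
python3 -m handwheel '[[[0,0,0],[0,0,0],0.03],[[0,0,0],[0,0,0],0.05],[[0,0,0],[0,0,0],0.05],[[0,0,0],[0,0,-0.03],0.05],[[0,0,0],[0,0,-0.06],0.05]]' | tail -4
python3 -m handwheel '[[[0,0,0],[-0.03,-0.01,-0.015],0.05],[[0,0,0],[-0.06,-0.03,-0.03],0.05],[[0,0,0],[-0.09,-0.05,-0.04],0.05],[[0,0,0],[-0.12,-0.07,-0.04],0.05],[[0,0,0],[-0.13,-0.07,-0.04],0.05]]' | tail -4
python3 m.py; python3 - <<'E'
from h import *
w=cam("wrist")
u,v=proj(w,[world((112,85,34))])[0]; print(u,v)
u,v=int(u),int(v); u=min(max(u,75),485); v=min(max(v,55),365); save(w,"w2.png",(u-75,v-55,u+75,v+55),5)
P=cloud(w); t=trim(P.reshape(-1,3))
for n,q in mark(w).items():
    print(n)
    for x in np.arange(100,126,1.5):
        k=abs(q[:,0]-x)<.75
        if k.any(): print(x,k.sum(),q[k,1].min().round(1),q[k,1].max().round(1),q[k,1].mean().round(2))
E
```

```text
eef_rot: [-1.925, 2.481, 0.0]
wrist_force: [-2.7, 4.1, 6.9]
gripper_width: 0.131
finger_force: 42.0
eef_rot: [1.926, -2.478, -0.005]
wrist_force: [1.1, -0.4, -0.0]
gripper_width: 0.587
finger_force: 0.0
eef_rot: [-1.929, 2.476, -0.003]
wrist_force: [-2.3, -0.4, -0.2]
gripper_width: 0.582
finger_force: 0.0
7.8833 [[110.4  -4.1 160.5]] ang 179.4 j6 -1.345 F [0.9 2.1 0.2] M [-0.13  0.02 -0.04]
scene {'red': (99, array([131.9,  88.2,  34. ]), np.float64(75.8), np.float64(101.4)), 'blue': (94, array([92.8, 85. , 34. ]), np.float64(70.6), np.float64(98.9))}
273.53437330982956 301.7210399652128
red
112.0 2 84.3 85.3 84.78
113.5 10 82.4 86.2 84.29
115.0 5 82.4 86.2 84.28
116.5 10 82.3 86.2 84.27
118.0 10 82.3 86.2 84.25
119.5 9 82.3 86.2 84.45
121.0 11 82.3 87.1 84.49
122.5 33 70.0 92.0 79.9
124.0 41 70.0 92.0 81.31
125.5 42 70.0 92.0 82.11
blue
100.0 8 81.6 85.4 83.47
101.5 3 82.5 84.4 83.45
103.0 6 82.5 84.4 83.44
104.5 6 82.5 84.4 83.42
106.0 6 82.4 84.4 83.4
107.5 5 82.4 84.4 83.19
109.0 4 83.4 85.3 84.34Traceback (most recent call last):
  File "m.py", line 9, in <module>
    for n in (
[... 440 characters left out ...]
File "h.py", line 13, in slopes
    k,d=K(c); return cv2.undistortPoints(np.array(uv,float).reshape(-1,1,2),k,d).reshape(-1,2)
                     ~~~~~~~~~~~~~~~~~~~^^^^^^^^^^^^^^^^^^^^^^^^^^^^^^^^^^^^^^^^
cv2.error: OpenCV(4.12.0) /io/opencv/modules/calib3d/src/undistort.dispatch.cpp:347: error: (-215:Assertion failed) CV_IS_MAT(_src) && CV_IS_MAT(_dst) && (_src->rows == 1 || _src->cols == 1) && (_dst->rows == 1 || _dst->cols == 1) && _src->cols + _src->rows - 1 == _dst->rows + _dst->cols - 1 && (CV_MAT_TYPE(_src->type) == CV_32FC2 || CV_MAT_TYPE(_src->type) == CV_64FC2) && (CV_MAT_TYPE(_dst->type) == CV_32FC2 || CV_MAT_TYPE(_dst->type) == CV_64FC2) in function 'cvUndistortPointsInternal'
```

View pics/w2.png

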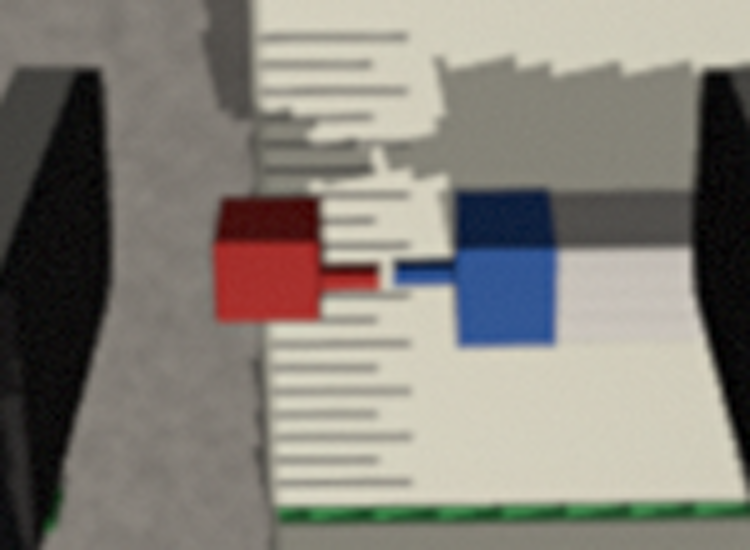

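The picture shows the blue needle about 0.85 mm short of the red one: bright bands at rows 264–286 for blue and 268–291 for red. I'll regrip the knob and turn it about 2° more clockwise.

```bash

python3 -m handwheel '[[[0,0,0],[0.03,0.02,0],0.05],[[0,0,0],[0.065,0.035,0],0.05],[[0,0,0],[0.1,0.05,0],0.05],[[0,0,0],[0.13,0.07,0],0.05],[[0,0,0],[0.13,0.07,0.02],0.05]]' | tail -4
python3 -m handwheel '[[[0,0,0],[0,0,0.02],0.05],[[0,0,0],[0,0,0.04],0.05],[[0,0,0],[0,0,0.06],0.05],[[0,0,0],[0,0,0.08],0.05],[[0,0,0],[0,0,0.08],0.05]]' | tail -4
python3 -m handwheel '[[[0,0,0],[0,0,0],0.03],[[0,0,0],[0,0,0],0.005],[[0,0,0],[0,0,0],0.005],[[0,0,0],[0,0,0],0.005],[[0,0,0],[0,0,0],0.005]]' 40 |tail -4
python3 m.py
python3 -m handwheel '[[[0,0,1],[0,0,0],0.005],[[0,0,2.1],[0,0,0],0.005],[[0,0,2.1],[0,0,0],0.005],[[0,0,2.1],[0,0,0],0.005],[[0,0,2.1],[0,0,0],0.005]]' | tail -4
python3 m.py
```

```text
eef_rot: [-1.923, 2.484, -0.005]
wrist_force: [1.4, 0.1, 0.2]
gripper_width: 0.586
finger_force: 0.0
eef_rot: [1.924, -2.478, -0.007]
wrist_force: [-0.9, 0.8, -0.4]
gripper_width: 0.584
finger_force: 0.0
eef_rot: [-1.929, 2.479, -0.002]
wrist_force: [-3.4, -0.2, 6.4]
gripper_width: 0.132
finger_force: 42.2
9.2833 [[  35.4 -137.1   61.9]] ang 179.3 j6 -1.547 F [ 1.1  3.3 -6.4] M [-0.85  0.26 -0.01]
scene {'red': (100, array([131.5,  88.2,  34. ]), np.float64(75.8), np.float64(101.4)), 'blue': (94, array([92.8, 85. , 34. ]), np.float64(70.6), np.float64(98.9))}
top {'red': (37, array([131.6,  85.4,  34. ]), np.float64(77.3), np.float64(93.2)), 'blue': (25, array([93.8, 84.4, 34. ]), np.float64(76.6), np.float64(92.4))}
eef_rot: [-1.883, 2.514, -0.002]
wrist_force: [-4.0, 0.1, 6.9]
gripper_width: 0.13
finger_force: 42.2
9.8 [[  35.3 -137.1   61.9]] ang 177.2 j6 -1.51 F [ 1.   3.9 -6.9] M [-0.89  0.36  0.01]
scene {'red': (99, array([131.6,  88.2,  34. ]), np.float64(75.8), np.float64(101.4)), 'blue': (96, array([93. , 85.8, 34. ]), np.float64(71.5), np.float64(99.4))}
top {'red': (37, array([131.7,  85.1,  34. ]), np.float64(76.6), np.float64(93.2)), 'blue': (26, array([94. , 84.7, 34. ]), np.float64(76.6), np.float64(93.1))}
```

```bash

python3 -m handwheel '[[[0,0,0],[0,0,0],0.03],[[0,0,0],[0,0,0],0.045],[[0,0,0],[0,0,0],0.045],[[0,0,0],[0,0,-0.03],0.045],[[0,0,0],[0,0,-0.06],0.045]]' | tail -4
python3 -m handwheel '[[[0,0,7],[-0.018,0.008,-0.01],0.045],[[0,0,14],[-0.036,0.016,-0.02],0.045],[[0,0,21],[-0.054,0.024,-0.03],0.045],[[0,0,28],[-0.072,0.032,-0.04],0.045],[[0,0,35],[-0.0895,0.0407,-0.04],0.045]]' | tail -4
python3 -m handwheel '[[[0,0,7],[0,0,0],0.045],[[0,0,14],[0,0,0],0.045],[[0,0,21],[0,0,0],0.045],[[0,0,28],[0,0,0],0.045],[[0,0,35],[0,0,0],0.045]]' | tail -4
python3 -m handwheel '[[[0,0,7],[0,0,0],0.045],[[0,0,14],[0,0,0],0.045],[[0,0,17.2],[0,0,0],0.045],[[0,0,17.2],[0,0,0],0.045],[[0,0,17.2],[0,0,0],0.045]]' | tail -4
cat > l.py <<'E'
from h import *
s=monitor.sense(); R=Ro.from_rotvec(s["eef_rot"]).as_matrix()
print(s["clock"],trim(s["tool_pos"]).round(1),"ang",np.degrees(np.arctan2(R[1,1],R[0,1])-YAW).round(2),s["joint_pos"].round(2),"F",(R.T@s["wrist_force"]).round(1))
w=cam("wrist"); P=cloud(w); t=trim(P.reshape(-1,3)); hsv=cv2.cvtColor(w["pixels"],cv2.COLOR_RGB2HSV).astype(int).reshape(-1,3)
m=(hsv[:,0]>15)&(hsv[:,0]<32)&(hsv[:,1]>130)&(abs(t[:,1]+25)<45)&(abs(t[:,0])<40)&(t[:,2]>50)
zt=np.percentile(t[m][:,2],90); m&=t[:,2]>zt-5
print("handle top",m.sum(),zt,t[m].mean(0),cv2.minAreaRect(t[m][:,:2].astype(np.float32)))
for n,q in mark(w).items():
    print(n,[(x,k.sum(),q[k,1].min().round(1),q[k,1].max().round(1),q[k,1].mean().round(2)) for x in np.arange(100,122,1.5) for k in [abs(q[:,0]-x)<.75] if k.any()])
E
python3 l.py
```

```text
eef_rot: [1.882, -2.512, -0.004]
wrist_force: [0.8, 0.1, 0.1]
gripper_width: 0.528
finger_force: 0.0
eef_rot: [-1.03, 2.965, -0.002]
wrist_force: [1.0, 0.4, 0.3]
gripper_width: 0.527
finger_force: 0.0
eef_rot: [-0.092, 3.14, -0.0]
wrist_force: [0.7, -0.4, 0.0]
gripper_width: 0.526
finger_force: 0.0
eef_rot: [0.366, 3.12, -0.0]
wrist_force: [0.4, 0.0, 0.1]
gripper_width: 0.522
finger_force: 0.0
11.5667 [[ -0.7 -45.4 160.4]] ang 90.13 [-0.05  0.29 -0.12  1.15 -0.    0.18] F [-0.4  0.1 -0.1]
handle top 846 92.14476005296099 [ -2.16605522 -45.6681744   91.7743026 ] ((-1.3997220993041992, -46.06336975097656), (29.8327579498291, 44.940555572509766), 2.0293688774108887)Traceback (most recent call last):
  File "l.py", line 8, in <module>
    for n,q in mark(w).items():
               ~~~~^^^
  File "h.py", line 32, in mark
    v,u=np.nonzero(m); q=trim(at_z(w,np.c_[u,v],.034)); k=(abs(q[:,0]-113)<35)&(q[:,1]>40)&(q[:,1]<150); q=q[k]
                              ~~~~^^^^^^^^^^^^^^^^^^^
  File "h.py", line 15, in at_z
    s=slopes(c,uv); R=np.array(c["R"]);t=np.array(c["t"]); o=-R.T@t
  File "h.py", line 13, in slopes
    k,d=K(c); return cv2.undistortPoints(np.array(uv,float).reshape(-1,1,2),k,d).reshape(-1,2)
                     ~~~~~~~~~~~~~~~~~~~^^^^^^^^^^^^^^^^^^^^^^^^^^^^^^^^^^^^^^^^
cv2.error: OpenCV(4.12.0) /io/opencv/modules/calib3d/src/undistort.dispatch.cpp:347: error: (-215:Assertion failed) CV_IS_MAT(_src) && CV_IS_MAT(_dst) && (_src->rows == 1 || _src->cols == 1) && (_dst->rows == 1 || _dst->cols == 1) && _src->cols + _src->rows - 1 == _dst->rows + _dst->cols - 1 && (CV_MAT_TYPE(_src->type) == CV_32FC2 || CV_MAT_TYPE(_src->type) == CV_64FC2) && (CV_MAT_TYPE(_dst->type) == CV_32FC2 || CV_MAT_TYPE(_dst->type) == CV_64FC2) in function 'cvUndistortPointsInternal'
```

```bash

python3 -m handwheel '[[[0,0,0],[-0.02,0.03,-0.01],0.045],[[0,0,0],[-0.04,0.06,-0.02],0.045],[[0,0,0],[-0.06,0.09,-0.03],0.045],[[0,0,0],[-0.07,0.1,-0.03],0.045],[[0,0,0],[-0.07,0.1,-0.03],0.045]]' | tail -4
python3 l.py; python3 - <<'E'
from h import *
w=cam("wrist")
u,v=proj(w,[world((112,85,34))])[0]; print(u,v)
u,v=int(u),int(v); u=min(max(u,75),485); v=min(max(v,55),365); save(w,"w3.png",(u-75,v-55,u+75,v+55),5)
E
```

```text
eef_rot: [0.363, 3.119, 0.001]
wrist_force: [0.1, 0.0, 0.1]
gripper_width: 0.529
finger_force: 0.0
12.0333 [[ 71.2  57.3 190.1]] ang 90.24 [0.09 0.44 0.18 1.31 0.   0.32] F [-0.1  0.1 -0.1]
handle top 896 92.16793533939115 [ -1.3718209  -44.530463    91.16391778] ((-1.2916154861450195, -45.2269287109375), (28.933483123779297, 12.59777545928955), 0.6376388072967529)
red [(np.float64(112.0), np.int64(3), np.float64(83.4), np.float64(85.2), np.float64(84.28)), (np.float64(113.5), np.int64(3), np.float64(83.4), np.float64(85.2), np.float64(84.31)), (np.float64(115.0), np.int64(6), np.float64(83.5), np.float64(85.2), np.float64(84.35)), (np.float64(116.5), np.int64(9), np.float64(82.7), np.float64(87.1), np.float64(84.71)), (np.float64(118.0), np.int64(16), np.float64(76.5), np.float64(89.7), np.float64(83.13)), (np.float64(119.5), np.int64(32), np.float64(76.6), np.float64(89.8), np.float64(83.18)), (np.float64(121.0), np.int64(17), np.float64(76.6), np.float64(90.7), np.float64(83.66))]
blue [(np.float64(100.0), np.int64(41), np.float64(76.1), np.float64(93.4), np.float64(84.97)), (np.float64(101.5), np.int64(23), np.float64(77.0), np.float64(93.5), np.float64(85.07)), (np.float64(103.0), np.int64(2), np.float64(84.0), np.float64(84.9), np.float64(84.42)), (np.float64(104.5), np.int64(4), np.float64(84.0), np.float64(84.9), np.float64(84.47)), (np.float64(106.0), np.int64(2), np.float64(84.1), np.float64(84.9), np.float64(84.51)), (np.float64(107.5), np.int64(4), np.float64(84.1), np.float64(85.0), np.float64(84.55)), (np.float64(109.0), np.int64(4), np.float64(84.2), np.float64(85.1), np.float64(84.61))]
311.809781051166 233.5982028664294
```

View pics/w3.png

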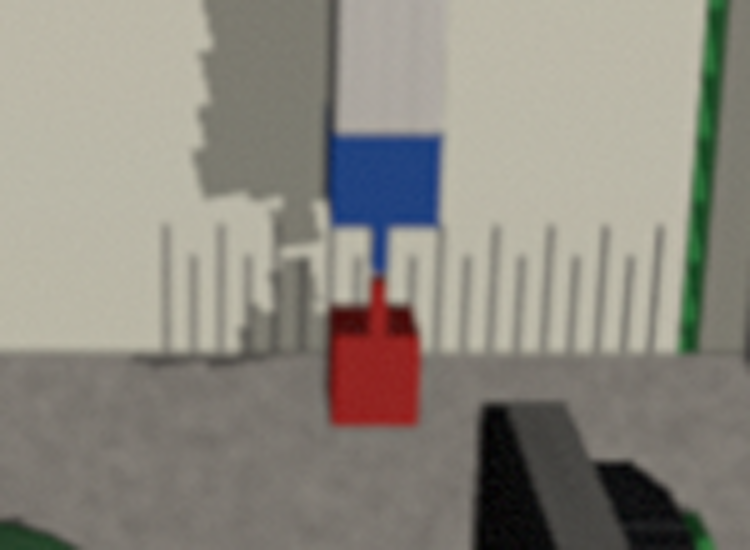

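The blue and red needles are aligned at column 378. Next is the lock bar.

```bash

python3 -m handwheel '[[[0,0,0],[0.015,-0.025,0],0.04],[[0,0,0],[0.03,-0.05,0],0.04],[[0,0,0],[0.045,-0.075,0],0.04],[[0,0,0],[0.065,-0.095,0.01],0.04],[[0,0,0],[0.0724,-0.1029,0.03],0.04]]' | tail -4
python3 -m handwheel '[[[0,0,0],[0,0,0.02],0.04],[[0,0,0],[0,0,0.04],0.04],[[0,0,0],[0,0,0.05],0.04],[[0,0,0],[0,0,0.05],0.04],[[0,0,0],[0,0,0.05],0.04]]' | tail -4
python3 l.py 2>/dev/null| head -1
```

```text
eef_rot: [0.372, 3.118, -0.001]
wrist_force: [1.4, 1.5, -0.7]
gripper_width: 0.468
finger_force: 0.0
eef_rot: [-0.37, -3.119, 0.0]
wrist_force: [-0.3, -0.9, 0.5]
gripper_width: 0.466
finger_force: 0.0
12.9667 [[ -3.7 -48.8 110.5]] ang 89.99 [-0.06  0.32 -0.22  1.03 -0.    0.18] F [ 0.1 -1.  -0.5]
```

```bash

python3 -m handwheel '[[[0,0,0],[-0.0025,0.0032,0.01],0.04],[[0,0,0],[-0.0025,0.0032,0.02],0.04],[[0,0,0],[-0.0025,0.0032,0.033],0.04],[[0,0,0],[-0.0025,0.0032,0.0485],0.04],[[0,0,0],[-0.0025,0.0032,0.0485],0.04]]' | tail -6
python3 -m handwheel '[[[0,0,0],[0,0,0],0.025],[[0,0,0],[0,0,0],0.015],[[0,0,0],[0,0,0],0.005],[[0,0,0],[0,0,0],0.005],[[0,0,0],[0,0,0],0.005]]' 50 |tail -6
python3 -m handwheel '[[[0,0,0],[0,0,0],0.005],[[0,0,0],[0,0,-0.003],0.005],[[0,0,0],[0,0,-0.012],0.005],[[0,0,0],[0,0,-0.021],0.005],[[0,0,0],[0,0,-0.03],0.005]]' | tail -6
python3 l.py 2>/dev/null
```

```text
clock: 13.43
tool_pos: [0.5354, -0.0277, 0.0589]
eef_rot: [-0.369, -3.116, 0.001]
wrist_force: [-0.9, 0.9, 0.3]
gripper_width: 0.47
finger_force: 0.0
clock: 13.85
tool_pos: [0.5375, -0.028, 0.0624]
eef_rot: [0.37, 3.119, 0.0]
wrist_force: [0.1, 0.0, 1.2]
gripper_width: 0.131
finger_force: 49.9
clock: 14.27
tool_pos: [0.537, -0.028, 0.0929]
eef_rot: [0.37, 3.12, -0.0]
wrist_force: [-0.4, -0.1, -2.1]
gripper_width: 0.128
finger_force: 49.6
14.2667 [[ -0.7 -45.2  92.9]] ang 89.99 [-0.05  0.34 -0.24  0.99 -0.    0.18] F [ 0.3 -0.2  2.1]
handle top 2447 122.57603555552355 [ -3.76676704 -45.64902054 121.87884895] ((-2.1710939407348633, -45.19303512573242), (29.827634811401367, 12.891462326049805), 2.3081002235412598)
```

```bash

python3 -m handwheel '[[[0,0,0],[0,0.01,0],0.005],[[0,0,0],[0,0.022,0],0.005],[[0,0,0],[0,0.034,0],0.005],[[0,0,0],[0,0.0446,0],0.005],[[0,0,0],[0,0.0446,0],0.005]]' | tail -5
python3 -m handwheel '[[[0,0,0],[0,0,0],0.005],[[0,0,0],[0,0,0],0.005],[[0,0,0],[0,0,0.003],0.005],[[0,0,0],[0,0,0.006],0.005],[[0,0,0],[0,0,0.006],0.005]]' | tail -5
python3 l.py 2>/dev/null
```

```text
tool_pos: [0.5479, 0.0179, 0.0914]
eef_rot: [-0.366, -3.12, -0.001]
wrist_force: [-0.2, 0.8, -2.0]
gripper_width: 0.129
finger_force: 49.5
tool_pos: [0.5469, 0.0151, 0.0851]
eef_rot: [-0.371, -3.119, 0.0]
wrist_force: [0.7, -0.0, -3.2]
gripper_width: 0.132
finger_force: 49.5
15.15 [[-1.2 -1.  85.1]] ang 89.97 [ 0.03  0.36 -0.22  0.98 -0.    0.26] F [-0.7  0.2  3.2]
handle top 2450 114.76072881278154 [ -4.17915766  -1.46530099 114.05334208] ((-2.461573600769043, -1.1568903923034668), (29.66538429260254, 12.959878921508789), 1.391464352607727)
```

```bash

python3 -m handwheel '[[[0,0,0],[0,0.0003,0.006],0.005],[[0,0,0],[0,0.0003,0.012],0.005],[[0,0,0],[0,0.0003,0.019],0.005],[[0,0,0],[0,0.0003,0.026],0.005],[[0,0,0],[0,0.0003,0.031],0.005]]' | tail -5
python3 -m handwheel '[[[0,0,0],[0,0,0.001],0.005],[[0,0,0],[0,0,0.0025],0.005],[[0,0,0],[0,0,0.004],0.005],[[0,0,0],[0,0,0.005],0.005],[[0,0,0],[0,0,0.005],0.005]]' | tail -5
python3 l.py 2>/dev/null
```

```text
tool_pos: [0.547, 0.0156, 0.0536]
eef_rot: [-0.37, -3.119, 0.0]
wrist_force: [-0.1, 0.6, -2.9]
gripper_width: 0.131
finger_force: 49.5
tool_pos: [0.5476, 0.0157, 0.0498]
eef_rot: [0.37, 3.12, -0.0]
wrist_force: [-0.6, 0.4, -2.1]
gripper_width: 0.131
finger_force: 49.5
16.0333 [[-0.7 -0.3 49.8]] ang 90.0 [ 0.03  0.4  -0.27  0.9  -0.    0.26] F [0.6 0.2 2.1]
handle top 2456 79.52439088634958 [-3.74088958 -0.69950062 78.80542705] ((-2.0518341064453125, -1.0745840072631836), (12.926178932189941, 29.98969078063965), 87.5548324584961)
```

```bash

python3 -m handwheel '[[[0,0,0],[0,0,0.0006],0.005],[[0,0,0],[0,0,0.0012],0.005],[[0,0,0],[0,0,0.0018],0.005],[[0,0,0],[0,0,0.0022],0.005],[[0,0,0],[0,0,0.0022],0.005]]' | tail -5
python3 l.py 2>/dev/null
```

```text
tool_pos: [0.5474, 0.0157, 0.0475]
eef_rot: [-0.37, -3.12, 0.0]
wrist_force: [0.1, 0.1, -1.8]
gripper_width: 0.133
finger_force: 49.5
16.5 [[-0.8 -0.3 47.5]] ang 90.0 [ 0.03  0.4  -0.28  0.89 -0.    0.26] F [-0.1  0.1  1.8]
handle top 2470 77.25672015660145 [-3.83090297 -0.73870078 76.53692081] ((-2.127164840698242, -0.2797422409057617), (30.27008056640625, 12.940947532653809), 2.602071762084961)
```

```bash

python3 -m handwheel '[[[0,0,0],[0,0,0.0003],0.005],[[0,0,0],[0,0,0.0006],0.005],[[0,0,0],[0,0,0.0009],0.005],[[0,0,0],[0,0,0.0012],0.005],[[0,0,0],[0,0,0.0012],0.005]]' | tail -5
python3 l.py 2>/dev/null
```

```text
tool_pos: [0.5476, 0.0157, 0.0469]
eef_rot: [0.37, 3.119, -0.0]
wrist_force: [-2.7, -0.3, 5.4]
gripper_width: 0.132
finger_force: 50.7
16.9667 [[-0.7 -0.3 46.9]] ang 89.99 [ 0.03  0.4  -0.28  0.89 -0.    0.26] F [ 2.6 -0.9 -5.4]
handle top 2459 76.64908076175962 [-3.71795944 -0.71208505 75.92896645] ((-1.9803714752197266, -1.097808837890625), (12.940650939941406, 30.029783248901367), 87.52791595458984)
```

```bash

python3 -m handwheel '[[[0,0,0],[0,0,0],0.016],[[0,0,0],[0,0,0],0.022],[[0,0,0],[0,0,0],0.03],[[0,0,0],[0,0,0],0.036],[[0,0,0],[0,0,0],0.036]]' 20 | tail -4
python3 -m handwheel '[[[0,0,0],[0,0,-0.015],0.036],[[0,0,0],[0,0,-0.04],0.036],[[0,0,0],[0,0,-0.07],0.036],[[0,0,0],[0,0,-0.1],0.036],[[0,0,0],[0,0,-0.13],0.036]]' | tail -4
python3 -m handwheel '[[[0,0,0],[-0.02,0.02,0],0.036],[[0,0,0],[-0.04,0.04,-0.005],0.036],[[0,0,0],[-0.06,0.055,-0.01],0.036],[[0,0,0],[-0.07,0.055,-0.01],0.036],[[0,0,0],[-0.07,0.055,-0.01],0.036]]' | tail -4
python3 l.py; python3 - <<'E'
from h import *
w=cam("wrist"); save(w,"w4.png",None,1.4)
P=cloud(w);t=trim(P.reshape(-1,3)); 
for x in (-58,-30,30,58):
    m=(abs(t[:,0]-x)<4)&(abs(t[:,1])<9)&(t[:,2]>42); print(x,m.sum(),t[m].mean(0).round(1))
print(monitor.sense()["wrist_force"])
E
```

```text
eef_rot: [-0.37, -3.12, 0.0]
wrist_force: [-0.2, 0.7, -0.3]
gripper_width: 0.425
finger_force: 0.0
eef_rot: [-0.37, -3.119, 0.0]
wrist_force: [0.6, 0.1, -0.4]
gripper_width: 0.424
finger_force: 0.0
eef_rot: [0.369, 3.119, -0.0]
wrist_force: [-0.9, -0.6, 0.1]
gripper_width: 0.424
finger_force: 0.0
18.2667 [[ 71.1  55.6 185.9]] ang 90.04 [ 0.08  0.44  0.17  1.3  -0.    0.32] F [ 0.7 -0.8 -0.1]
handle top 804 76.6265269440386 [-1.77220203 -0.1668182  75.73016695] ((-1.7485990524291992, -0.5318517684936523), (28.71744155883789, 11.920870780944824), 0.21805773675441742)
red [(np.float64(112.0), np.int64(3), np.float64(83.7), np.float64(85.4), np.float64(84.57)), (np.float64(113.5), np.int64(3), np.float64(83.7), np.float64(85.5), np.float64(84.6)), (np.float64(115.0), np.int64(6), np.float64(83.8), np.float64(85.5), np.float64(84.64)), (np.float64(116.5), np.int64(8), np.float64(83.0), np.float64(86.4), np.float64(84.7)), (np.float64(118.0), np.int64(16), np.float64(76.9), np.float64(89.9), np.float64(83.43)), (np.float64(119.5), np.int64(32), np.float64(76.9), np.float64(90.0), np.float6
[... 176 characters left out ...]
 np.float64(85.06)), (np.float64(101.5), np.int64(20), np.float64(77.4), np.float64(93.6), np.float64(85.52)), (np.float64(103.0), np.int64(5), np.float64(83.4), np.float64(85.2), np.float64(84.45)), (np.float64(104.5), np.int64(4), np.float64(84.3), np.float64(85.2), np.float64(84.76)), (np.float64(106.0), np.int64(2), np.float64(84.4), np.float64(85.2), np.float64(84.8)), (np.float64(107.5), np.int64(4), np.float64(84.4), np.float64(85.3), np.float64(84.85)), (np.float64(109.0), np.int64(3), np.float64(84.5), np.float64(85.3), np.float64(84.75))]
-58 216 [-58.   -0.6  45.9]
-30 181 [-30.   -0.4  45.8]
30 168 [30.1 -0.4 46. ]
58 5096 [ 58.2   2.8 253.6]
[-0.23907497  0.1470039   0.01202194]
```

View pics/w4.png

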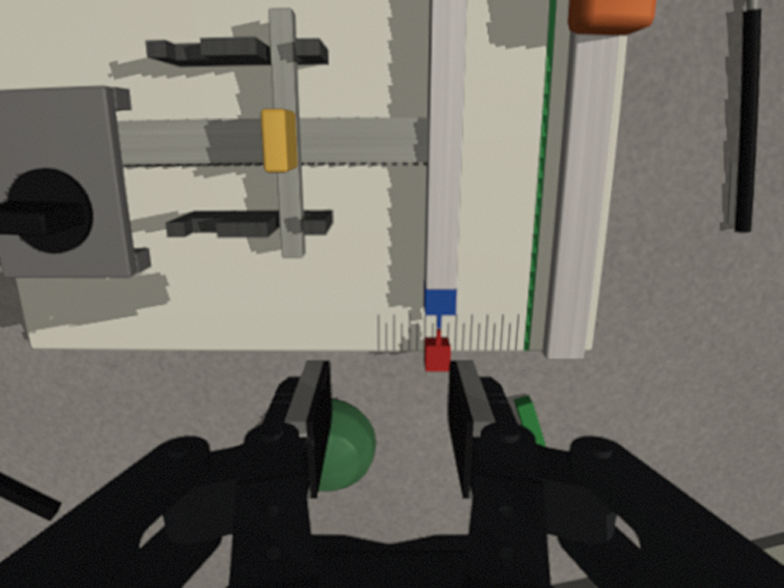

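The bar lies level in the lock notches, with its top at 46 mm all along and the handle at (278,140). The needles are still aligned at column 438, and the robot is clear of everything.

```bash
python3 -c "from station import close_job; print(close_job())"
```

```text
the job is handed in; nothing more can be done
None
```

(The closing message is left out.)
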